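# Balance a shaker roller and snap it into its spring clips

### The job

Lift the shaker roller (the steel shaft with a grey hub and two eccentric blocks) out of its V-notched cradle, lay it on the four free wheels of the balancing rest and let go, so that it turns its heavy side down by itself. When it has come to rest, take it over to the dark bracket and press it down into the pair of spring clips until both ends are fully home, blocks still hanging down, and let go; press it in, do not drop it. Leave all the other things where they are.

Things in the scene. Friction and masses are not known exactly. Their poses are not given: they have to be found in the camera images.
- roller: The shaker roller, 0.5 kg (+-15 %): steel shaft of 24 mm diameter, 190 mm long; in its middle a grey plastic hub, 36 mm diameter, 60 mm long, where it is gripped; beside it two dark steel blocks on one side of the shaft; bare journals from 51 to 95 mm off the middle. Origin: on the axis at mid-length. x along the shaft, z away from the blocks (up when the heavy side hangs down). Same end for end.
- heavy_side (a point): Point of the roller 16 mm off the axis on its -z side, level with the middle of the two blocks. The blocks (20 x 36 x 24 mm) sit 31 to 51 mm off the middle, 4 to 28 mm off the axis, their corners 33 mm off it; the centre of mass lies about 9 mm off the axis. At the start this side is turned about 110 degrees from straight down, held by friction in the cradle.
- cradle: Fixed plywood base, 200 x 80 x 8 mm, with two black V-notched supports, 14 mm thick, 72 mm either side of the middle, open at the top, in which the journals lie with the shaft's axis 62 mm above the table. Support tips 70 mm above the table; open space between the supports. Origin: centre of the underside; x along the shaft.
- rest: Fixed balancing rest: grey base, 210 x 90 x 10 mm, and four free-turning aluminium wheels of 24 mm diameter, a pair under each journal 72 mm either side of the middle, wheel centres 15 mm to either side of the shaft, tops 63 mm above the table; end plates 90 mm off the middle, 53 mm high; nothing between the wheel pairs. Origin: centre of the underside; x along the shaft.
- rest_axis (a point): Middle of the shaft's axis when the roller lies on the wheels of the rest, 70 mm above the table; x along the shaft, z up. Let go there, the roller swings to and fro and comes to rest heavy side down within about 1 to 2 s.
- bracket: Fixed dark steel plate, 220 x 100 x 8 mm, with two aluminium posts, 16 mm thick, 72 mm either side of the middle, each with a saddle and above it a C-shaped clip of two sprung steel jaws, open upwards; nothing between the posts. The jaws' lips stand 17 mm apart, 9 mm above the seated axis; flared wings reach 21 mm above it. Origin: centre of the underside; x along the shaft.
- clip_axis (a point): Middle of the shaft's axis when the roller is fully home in both clips, 75 mm above the table; x along the shaft, z up. The journals meet the lips with the axis about 18 mm above this; pressing straight down past them takes about 8 to 15 N in all (more than the roller's weight), then it snaps onto the saddles. The clips hold it by friction: it does not turn in them by itself.
- can_a: A closed food can, 73 mm diameter, 110 mm tall, standing upright. A bystander. Origin: centre of its underside.
- can_b: A closed food can, 73 mm diameter, 110 mm tall, standing upright. A bystander. Origin: centre of its underside.
- can_c: A closed food can, 73 mm diameter, 110 mm tall, standing upright. A bystander. Origin: centre of its underside.
- idler: A spare plain idler roller lying on the table: steel tube of 34 mm diameter with square black 42 mm end plates, 168 mm long in all. A bystander. Origin: centre of its underside; x along it.
- flask: A blue drinking bottle, 68 mm diameter, 190 mm tall, standing. A bystander. Origin: centre of its underside.
- spanner: A steel spanner, 180 mm long, lying flat. A bystander. x along it.
- tape: A roll of orange packing tape, 100 mm diameter, 48 mm high, lying flat. A bystander. Origin: centre of its underside.
There are look-alikes about, which are no part of the job. Leave any orange look-alike of the roller alone.

How it is judged (in metres and radians):
On the way:
1. the roller lies on the balancing rest, let go, and has come to rest with its heavy side down (horizontal distance between roller and rest_axis below 0.014 m and z of roller in the frame of rest_axis between -0.004 and 0.004 m and angle between the x axis of roller and the x axis of rest_axis, either way round below 0.06 rad and angle between roller's own z axis and vertical below 0.2 rad and linear speed of roller below 0.03 m/s and angular speed of roller below 0.4 rad/s and contact force between roller and the fingers below 0.05 N), for 0.3 s.
At the end, for the whole second after the job is handed in: The roller is snapped home in both clips: its middle within 11 mm of the clips' middle along the shaft and 4 mm across, within 3.5 mm of the seat height, its axis within 0.05 rad of the clips', the blocks hanging down within 0.35 rad, released and at rest (horizontal distance between roller and clip_axis below 0.011 m and z of roller in the frame of clip_axis between -0.0035 and 0.0035 m and y of roller in the frame of clip_axis between -0.004 and 0.004 m and angle between the x axis of roller and the x axis of clip_axis, either way round below 0.05 rad and angle between roller's own z axis and vertical below 0.35 rad and linear speed of roller below 0.03 m/s and angular speed of roller below 0.4 rad/s and contact force between roller and the fingers below 0.05 N); the robot touches nothing.
It fails at once if the roller falls or is thrown into the clips (faster than 0.8 m/s within 60 mm of its seat) (distance between roller and clip_axis below 0.06 m and linear speed of roller above 0.8 m/s).
It fails at once if a bystander is shoved by more than 40 mm or a standing one is tipped over (distance of any of can_a, can_b, can_c, idler, flask, spanner, tape from where it was at the start of the episode above 0.04 m or angle between any of can_a, can_b, can_c, flask's own z axis and vertical above 0.5 rad).
It also fails if it takes over 72 s, if anything falls off the work surface, if the arm or the gripper's body presses on something with over 40 N, if the wrist force passes 120 N, or if a joint passes its speed limit or range.

### The arm

A 6-joint arm with a two-finger parallel gripper is mounted at the origin on the work surface. World frame = base frame: x ahead of the robot, y to its left, z up, the work surface at z = 0. Lengths are in mm, angles in degrees, forces in N, time in s.
With the tool pointing down it reaches from about 350 to 850 mm from the base axis. Payload 8.1 kg.
Tool frame: the origin (TCP) lies on the mounting face of the last link; the fingertips stand 173 mm ahead of it and the grasp point (between the pads) lies 155 mm ahead of it (r.tip_reach is the distance from the TCP to the fingertips, in mm); z points along the fingers, y is the line along which they close (so a half turn about z gives the same grasp; the last joint's range is limited). The gripper opens to 85 mm and grips with 20 to 120 N. Pads are 22 mm wide; open, the fingers measure 114 mm over their backs; the gripper's body (76 mm by 85 mm) begins 54 mm behind the grasp point. The pads swing forward as they close: fully open they stand 13 mm farther back than shut.
Start: joints at [-82.013, 7.471, 85.268, -0, 87.261, -4.893], TCP at [133.767, -584.904, 404.692] pointing down, gripper open.
Joint ranges: [-169.43, 169.43], [-51.17, 129.36], [1.28, 143.12], [-76.62, 256.62], [0, 156.53], [-152.29, 152.29]. Speed limits (degrees/s): [136.94, 136.94, 159.86, 180, 180, 180].

### API

Orientations are given as [roll, pitch, yaw] about the fixed x, y, z axes, in that order (R = Rz(yaw) Ry(pitch) Rx(roll)).
In Python, from rig import r gives the robot as it stands. The module is installed in compiled form; this text tells all that it offers.
- The arm moves only by the shell command python3 -m inch 'ROWS' [FORCE]. ROWS is JSON, a list that holds one entry, the list of rows, each a list of 7 numbers: the turn, a rotation vector about the tool's x, y, z in degrees, then the shift along the tool's x, y, z in m, then the opening, from 0 (shut) to 1 (fully open). A call has 1 to 10 rows; each row is the pose to reach, as a shift and turn from the pose commanded when the call began, along the tool's axes at that moment; what a row does not reach only later rows make up. A row lasts 1/8 s, in which the tool goes at most 62.5 mm and 10.7 degrees, less where a joint would pass 70% of its speed; a pose out of reach is approached as far as the arm can. A call with a gripper value outside its range is refused whole. The fingers move at their own pace and stop on an object; FORCE is the grip in N (left out, the last holds). Time passes only in rows, so rows that repeat a pose let the fingers close. It gives the time, the measured TCP pose, the force, the opening and the grip force at its end, in the units of the state.
- r.get_obs(): the state, without advancing time (a new reading comes with each control period).
- r.read_camera(name): name is "scene" or "top" or "wrist"; returns a dict with "img" (420x560x3 uint8, red, green, blue), "fx", "fy", "cx", "cy" (pixels), "k1" (the pictures are not rectified: a ray, as slopes to the right and down, at radius r is drawn at 1 + k1 r^2 times it, then the intrinsics apply), "R" (3x3) and "t" (3): a world point X has camera coordinates R X + t; the wrist camera has in their place "T_tool_cam" (4x4, takes a point from camera to tool coordinates, whose origin is the TCP and whose axes are the flange's). Camera axes: x right, y down, z forward; pixel columns grow to the right and rows downward; lengths in mm; the calibration is good to about 2 mm. A picture is of the moment at which its call begins: read the wrist's pose just before it. There is no depth.
- r.close_job(): hands the job in; it is judged then, once.
Trained networks look in the newest picture that a camera, given by its name, has taken for a name from the list of things; names that differ only in an ending like _2 or _b are one class to them, and where a whole thing is asked for, a point or a joint stands for the part that bears it (a point fixed in the world has none). Each returns a list of dicts, best first, with "score" (0 to 1); they miss things now and then, are a little off and sometimes report something else, mostly with a low value. They report only what shows in the picture. A call takes as long as a camera call. They do not tell look-alikes from the thing itself.
- r.recognise(camera, label): "bbox" ([left, top, width, height] in pixels, round what is visible of it).
- r.mark_of(camera, label): "pixel" ([row, column] in pixels: a listed point, or the origin of a listed thing).
The state is a dict: "time_s": time; "q": joint angles; "joint_vel": joint speeds; "joint_torque": joint torques, N m; "eef_pos": TCP position; "tool_rot": TCP orientation; "contact_force": force on the tool from outside, world axes, zero at the start; "ft_torque": the same for the moment, N m; "gripper_width": finger opening in mm; "finger_force": force on a finger pad.
Only numpy, scipy, OpenCV 4.12 (cv2) and the standard library are available. Lean on these libraries where they do the work, as an engineer would, in place of code of your own. Each camera call takes 0.05 s, during which the arm holds its last target. There are 200 camera calls.

## Working session

There is one attempt and no reset: what is moved stays moved. The work goes in short steps, Python scripts to look and compute and a shell command to move; the robot and the scene stay as the last step left them, time stands still between calls to the robot, and variables do not carry over. Pictures are saved under pics/ and viewed, at most 10 in all, crops included, and the job is handed in when it is done.

```bash
mkdir -p pics
cat > h.py <<'E'
import numpy as np, cv2
from scipy.spatial.transform import Rotation as Rn
from rig import r
def pose():
    o=r.get_obs(); return np.array(o["eef_pos"]),Rn.from_euler('xyz',o["tool_rot"],degrees=True).as_matrix()
def cam(name):
    p,R=pose(); c=r.read_camera(name)
    if name=="wrist":
        T=np.array(c["T_tool_cam"]); c["Rw"]=R@T[:3,:3]; c["o"]=p+R@T[:3,3]
    else:
        A=np.array(c["R"]); c["Rw"]=A.T; c["o"]=-A.T@np.array(c["t"])
    return c
def save(c,fn): cv2.imwrite(fn,c["img"][:,:,::-1])
def ray(c,row,col):
    K=np.array([[c["fx"],0,c["cx"]],[0,c["fy"],c["cy"]],[0,0,1.]])
    u=np.array([(col-c["cx"])/c["fx"],(row-c["cy"])/c["fy"]]); s=u.copy()
    for _ in range(20): s=u/(1+c["k1"]*(s@s))
    return c["Rw"]@np.array([s[0],s[1],1])
def at_z(c,row,col,z):
    d=ray(c,row,col); return c["o"]+d*(z-c["o"][2])/d[2]
def proj(c,X):
    q=c["Rw"].T@(np.array(X,float)-c["o"]); s=q[:2]/q[2]; s=s*(1+c["k1"]*(s@s))
    return np.array([s[1]*c["fy"]+c["cy"],s[0]*c["fx"]+c["cx"]])
E
python3 - <<'E'
from h import *
H=dict(roller=62,heavy_side=62,cradle=0,rest=0,rest_axis=70,bracket=0,clip_axis=75,can_a=0,idler=0,flask=0,spanner=0,tape=0)
for n in ["top","scene"]:
    c=cam(n); save(c,f"pics/{n}0.png"); print(n,c["o"].round())
    for k,z in H.items():
        print(k,[(np.round(m["pixel"]).tolist(),round(m["score"],2),at_z(c,*m["pixel"],z).round()[:2].tolist()) for m in r.mark_of(n,k)[:4]])
print(r.get_obs())
E
```

```text
top [ 358.  -89. 1679.]
roller [([227.0, 366.0], 0.8, [462.0, -362.0]), ([272.0, 422.0], 0.73, [318.0, -541.0])]
heavy_side [([261.0, 426.0], 0.66, [351.0, -553.0]), ([222.0, 361.0], 0.64, [478.0, -347.0])]
cradle [([227.0, 365.0], 0.62, [466.0, -369.0])]
rest [([234.0, 162.0], 0.62, [444.0, 315.0]), ([233.0, 299.0], 0.45, [445.0, -146.0])]
rest_axis [([234.0, 160.0], 0.79, [438.0, 302.0])]
bracket [([181.0, 265.0], 0.79, [621.0, -32.0]), ([221.0, 363.0], 0.33, [485.0, -362.0])]
clip_axis [([184.0, 258.0], 0.63, [602.0, -12.0])]
can_a [([182.0, 374.0], 0.95, [618.0, -403.0]), ([187.0, 175.0], 0.93, [603.0, 272.0]), ([231.0, 250.0], 0.78, [452.0, 17.0])]
idler [([155.0, 345.0], 0.74, [711.0, -306.0]), ([243.0, 205.0], 0.38, [412.0, 167.0])]
flask [([154.0, 156.0], 0.67, [715.0, 340.0])]
spanner [([231.0, 297.0], 0.54, [453.0, -140.0])]
tape [([246.0, 202.0], 0.9, [403.0, 177.0])]
scene [1893.   75.  957.]
roller [([206.0, 200.0], 0.95, [467.0, -374.0]), ([190.0, 161.0], 0.81, [384.0, -538.0])]
heavy_side [([208.0, 205.0], 0.79, [473.0, -356.0]), ([195.0, 164.0], 0.79, [416.0, -518.0])
[... 604 characters left out ...]

{'time_s': 1.3, 'q': array([-8.20132241e+01,  7.47131050e+00,  8.52691808e+01,  7.77479664e-04,
        8.72632886e+01, -4.89228068e+00]), 'joint_vel': array([ 0.0269982 , -0.0549891 ,  0.0489652 , -0.13061142,  0.05644612,
       -0.02393716]), 'joint_torque': array([-1.06814116e-04, -5.69323432e+01, -5.00852501e+01, -1.41848582e-04,
        1.29092430e-03, -4.36977004e-06]), 'eef_pos': array([ 133.76742784, -584.890288  ,  404.6774653 ]), 'tool_rot': array([-1.79996300e+02, -1.09612558e-03,  1.28790194e+01]), 'contact_force': array([ 0.88687164, -0.0243662 , -0.52373942]), 'ft_torque': array([ 0.02496304, -0.01794351, -0.00652042]), 'finger_force': 0.0, 'gripper_width': 85.44178832280397}
```

View pics/top0.png

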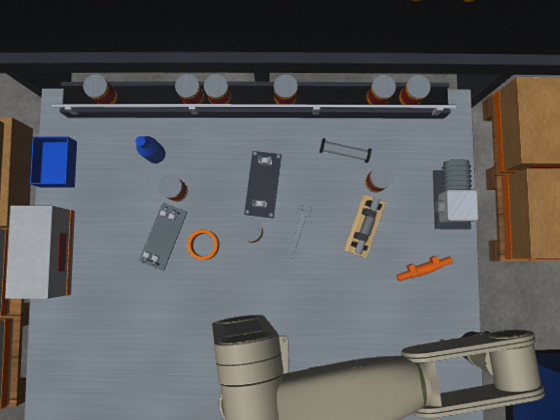

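View pics/scene0.png

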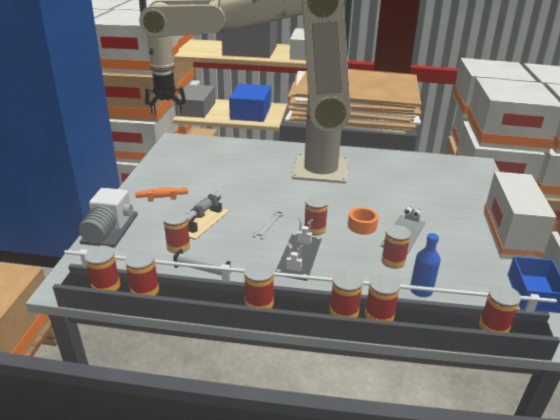

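Candidates for the roller in the top view:
- Grey and steel roller on the plywood cradle, (226,366). The description fits this one.
- Orange look-alike, (269,425). Leave alone.
- Idler with square end plates, (150,345). A bystander.

The rest is at (236,163) and the bracket at (184,263), the latter with its aluminium posts. Next I go above the cradle for a close check.

```bash
cat >> h.py <<'E'
def plan(x,y,ztcp,yaw):
    p,R=pose(); Rt=Rn.from_euler('xyz',[180,0,yaw],degrees=True).as_matrix()
    print("turn",Rn.from_matrix(R.T@Rt).as_rotvec(degrees=True).round(2),"shift",(R.T@(np.array([x,y,ztcp])-p)/1000).round(4))
E
python3 - <<'E'
from h import *
plan(430,-350,405,159); print(np.array(r.read_camera("wrist")["T_tool_cam"]).round(2))
E
```

```text
turn [-0.0000e+00 -1.0000e-02 -1.4612e+02] shift [ 3.411e-01 -1.630e-01 -3.000e-04]
[[ 0.   -0.96 -0.28 70.07]
 [ 1.    0.   -0.   -0.78]
 [ 0.   -0.28  0.96 30.84]
 [ 0.    0.    0.    1.  ]]
```

```bash
python3 -m inch '[[[0,0,-10,0.035,-0.015,0,1],[0,0,-20,0.07,-0.03,0,1],[0,0,-30,0.11,-0.045,0,1],[0,0,-40,0.15,-0.06,0,1],[0,0,-50,0.19,-0.075,0,1],[0,0,-60,0.23,-0.09,0,1],[0,0,-70,0.27,-0.105,0,1],[0,0,-80,0.31,-0.12,0,1],[0,0,-90,0.34,-0.13,0,1],[0,0,-100,0.369,-0.141,0,1]]]'
python3 -m inch '[[[0,0,-10,0,0,0,1],[0,0,-20,0,0,0,1],[0,0,-30,0,0,0,1],[0,0,-40,0,0,0,1],[0,0,-46,0,0,0,1],[0,0,-46,0,0,0,1],[0,0,-46,0,0,0,1]]]'
python3 - <<'E'
from h import *
c=cam("wrist"); save(c,"pics/w1.png"); print(pose()[0])
for k,z in dict(roller=62,heavy_side=62,cradle=0).items():
    print(k,[(np.round(m["pixel"]).tolist(),round(m["score"],2),at_z(c,*m["pixel"],z).round(1)[:2].tolist()) for m in r.mark_of("wrist",k)[:4]])
    print([(np.round(m["bbox"]).tolist(),round(m["score"],2)) for m in r.recognise("wrist",k)[:3]])
E
```

```text
time_s: 2.6
eef_pos: [463.1, -364.4, 404.8]
tool_rot: [180.0, 0.0, 113.2]
contact_force: [-0.4, -0.2, -0.7]
gripper_width: 85.4
finger_force: 0.0
time_s: 3.48
eef_pos: [462.1, -365.2, 404.7]
tool_rot: [-180.0, 0.0, 158.7]
contact_force: [0.0, 0.6, -0.8]
gripper_width: 85.6
finger_force: 0.0
[ 462.04748724 -365.19952384  404.68973372]
roller [([135.0, 72.0], 0.94, [335.9, -535.8]), ([193.0, 282.0], 0.68, [464.9, -365.9])]
[([15.0, 66.0, 125.0, 131.0], 0.79), ([266.0, 93.0, 49.0, 191.0], 0.77), ([333.0, 333.0, 56.0, 35.0], 0.18)]
heavy_side [([197.0, 295.0], 0.78, [474.0, -354.5]), ([146.0, 86.0], 0.6, [350.4, -528.0])]
[([15.0, 68.0, 122.0, 126.0], 0.8), ([263.0, 93.0, 49.0, 191.0], 0.58)]
cradle []
[([245.0, 95.0, 75.0, 176.0], 0.72)]
```

View pics/w1.png

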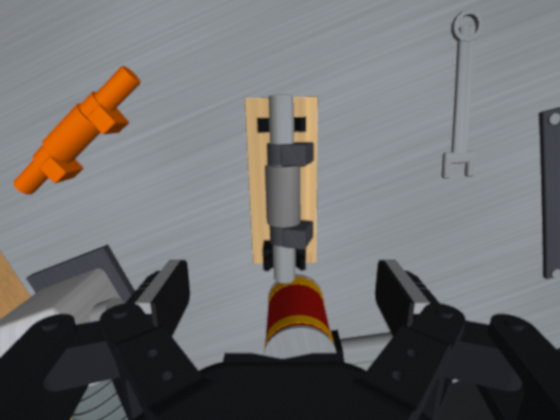

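The grey hub sits in the plywood cradle with its centre at about (195,284) and the shaft ends at (95,281) and (282,284). The dark blocks turn to the right. The orange look-alike is separate at (130,75), so the choice holds.

Run:
```python
from h import *
c=cam("wrist")
a=at_z(c,95.5,281,62); b=at_z(c,281,284.5,62); 
g=c["img"][:,:,:].astype(int)
for row in (110,175,195,215): print(row,[tuple(g[row,k]) [0] for k in range(262,310,2)])
print(a,b,np.linalg.norm(a-b),(a+b)/2,np.degrees(np.arctan2(*(b-a)[1::-1])))
plan(464.5,-365.7,62+155,158.7)
```

```text
110 [np.int64(197), np.int64(193), np.int64(189), np.int64(156), np.int64(92), np.int64(98), np.int64(113), np.int64(129), np.int64(138), np.int64(142), np.int64(143), np.int64(144), np.int64(145), np.int64(145), np.int64(141), np.int64(138), np.int64(180), np.int64(195), np.int64(192), np.int64(189), np.int64(190), np.int64(198), np.int64(211), np.int64(217)]
175 [np.int64(197), np.int64(159), np.int64(74), np.int64(69), np.int64(79), np.int64(89), np.int64(97), np.int64(103), np.int64(108), np.int64(114), np.int64(117), np.int64(120), np.int64(123), np.int64(126), np.int64(126), np.int64(121), np.int64(115), np.int64(110), np.int64(103), np.int64(151), np.int64(192), np.int64(200), np.int64(213), np.int64(217)]
195 [np.int64(196), np.int64(187), np.int64(103), np.int64(69), np.int64(80), np.int64(89), np.int64(97), np.int64(105), np.int64(110), np.int64(114), np.int64(118), np.int64(121), np.int64(122), np.int64(124), np.int64(123), np.int64(118), np.int64(114), np.int64(108), np.int64(102), np.int64(152), np.int64(193), np.int64(201), np.int64(214), np.int64(217)]
215 [np.int64(195), np.int64(192), np.int64(134), np.int64(72), np.int64(80), np.int64(89), np.int64(98), np.int64(105), np.int64(110), np.int64(114), np.int64(118), np.int64(121), np.int64(121), np.int64(121), np.int64(120), np.int64(116), np.int64(111), np.int64(105), np.int64(98), np.int64(145), np.int64(193), np.int64(205), np.int64(216), np.int64(217)]
[ 377.49073228 -332.79833537   62.        ] [ 558.81074119 -398.73478234   62.        ] 192.9366752807869 [ 468.15073673 -365.76655885   62.        ] -19.983636307110427
turn [ 0.   -0.    0.16] shift [-0.0025  0.0004  0.1877]
```

```bash
python3 -m inch '[[[0,0,-1.3,-0.004,0,0.03,1],[0,0,-1.3,-0.004,0,0.06,1],[0,0,-1.3,-0.004,-0.001,0.09,1],[0,0,-1.3,-0.004,-0.001,0.12,1],[0,0,-1.3,-0.004,-0.001,0.145,1],[0,0,-1.3,-0.004,-0.001,0.165,1],[0,0,-1.3,-0.004,-0.001,0.18,1],[0,0,-1.3,-0.004,-0.001,0.188,1],[0,0,-1.3,-0.004,-0.001,0.188,1]]]'
python3 - <<'E'
from h import *
c=cam("wrist"); save(c,"pics/w2.png"); plan(466.5,-366,217,160)
E
```

```text
time_s: 5.0
eef_pos: [465.4, -367.6, 216.5]
tool_rot: [180.0, -0.0, 160.2]
contact_force: [-0.3, 1.4, 0.2]
gripper_width: 85.5
finger_force: 0.0
turn [-0.01  0.03  0.18] shift [-0.0002  0.0019  0.0001]
```

View pics/w2.png

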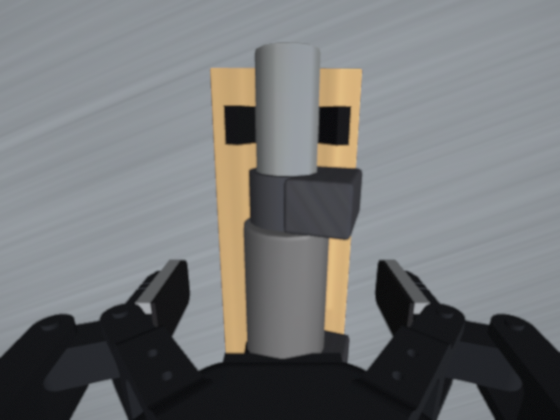

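The hub lies between the open fingers at column 286, against a finger middle of 281.5. That is about 2 mm toward tool +y and agrees with the plan, so I correct by that, grip and lift.

```bash
python3 -m inch '[[[0,0,0,0,0.002,0,1],[0,0,0,0,0.002,0,0.5],[0,0,0,0,0.002,0,0.2],[0,0,0,0,0.002,0,0.2],[0,0,0,0,0.002,0,0.2],[0,0,0,0,0.002,0,0.2],[0,0,0,0,0.002,0,0.2]]]' 80
python3 -m inch '[[[0,0,0,0,0,-0.005,0.2],[0,0,0,0,0,-0.015,0.2],[0,0,0,0,0,-0.03,0.2],[0,0,0,0,0,-0.06,0.2],[0,0,0,0,0,-0.09,0.2],[0,0,0,0,0,-0.12,0.2],[0,0,0,0,0,-0.15,0.2],[0,0,0,0,0,-0.165,0.2],[0,0,0,0,0,-0.165,0.2]]]'
python3 - <<'E'
from h import *
c=cam("wrist"); save(c,"pics/w3.png"); plan(442,305,380,156)
E
```

```text
time_s: 5.92
eef_pos: [466.1, -366.1, 217.3]
tool_rot: [-180.0, 0.0, 160.2]
contact_force: [-3.1, -1.8, 5.2]
gripper_width: 33.8
finger_force: 79.2
time_s: 7.05
eef_pos: [466.4, -365.9, 383.3]
tool_rot: [-179.9, 0.2, 160.2]
contact_force: [1.2, 0.4, -4.3]
gripper_width: 33.9
finger_force: 80.0
turn [-0.    0.01  4.18] shift [0.25   0.6227 0.0015]
```

View pics/w3.png

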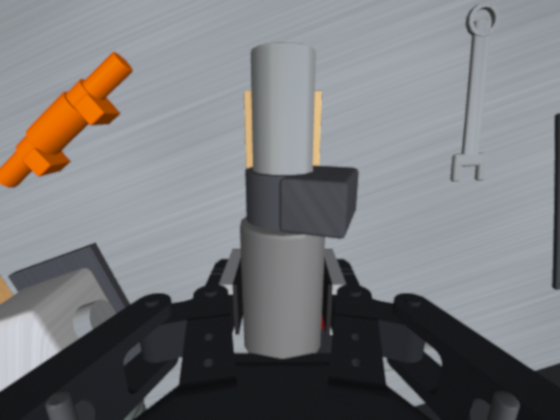

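The roller is held square in the fingers, with its blocks to the right. Now over to beside the rest.

```bash
python3 -m inch '[[[0,0,0.5,0.015,0.04,0,0.2],[0,0,1,0.035,0.09,0,0.2],[0,0,1.5,0.06,0.145,0,0.2],[0,0,2,0.08,0.2,0,0.2],[0,0,2.5,0.1,0.255,0,0.2],[0,0,3,0.125,0.31,0,0.2],[0,0,3.5,0.15,0.365,0,0.2],[0,0,4,0.175,0.42,0,0.2],[0,0,4,0.195,0.46,0,0.2],[0,0,4,0.21,0.49,0,0.2]]]'
python3 -m inch '[[[0,0,0,0.02,0.005,0,0.2],[0,0,0,0.04,0.01,0,0.2],[0,0,0,0.04,0.01,0,0.2],[0,0,0,0.04,0.01,0,0.2]]]'
python3 - <<'E'
from h import *
c=cam("wrist"); save(c,"pics/w4.png"); print(pose()[0])
for k,z in dict(rest=0,rest_axis=70).items():
    print(k,[(np.round(m["pixel"]).tolist(),round(m["score"],2),at_z(c,*m["pixel"],z).round(1)[:2].tolist()) for m in r.mark_of("wrist",k)[:4]])
E
```

```text
time_s: 8.35
eef_pos: [433.6, 168.3, 379.8]
tool_rot: [-179.9, -0.1, 156.3]
contact_force: [0.6, -0.3, -4.4]
gripper_width: 34.0
finger_force: 80.6
time_s: 8.85
eef_pos: [402.0, 191.2, 381.1]
tool_rot: [-180.0, -0.0, 156.2]
contact_force: [0.4, -0.7, -4.4]
gripper_width: 33.7
finger_force: 80.8
[402.26613566 191.15655373 381.29846771]
rest [([168.0, 389.0], 0.75, [435.7, 307.8])]
rest_axis [([176.0, 416.0], 0.91, [432.5, 310.1])]
```

View pics/w4.png

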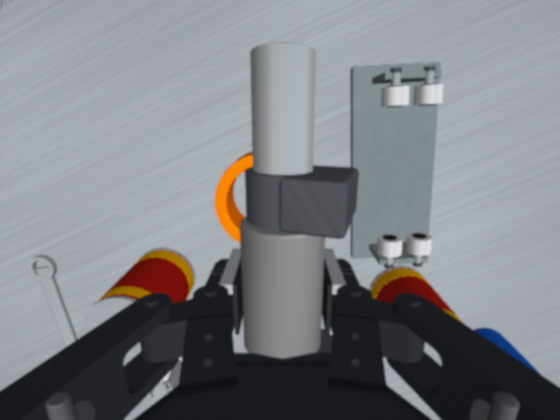

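The rest is clear at right, with wheels at (95,396), (94,429), (246,390) and (244,419). A can stands beyond its far end. I compute the axis from the wheels.

Run:
```python
from h import *
c=cam("wrist")
P=[at_z(c,*q,51) for q in [(95,396),(94,429),(246,390),(244,419)]]
a=(P[0]+P[1])/2; b=(P[2]+P[3])/2
print(np.round(P,1),np.linalg.norm(P[0]-P[1]),np.linalg.norm(P[2]-P[3]),np.linalg.norm(a-b))
m=(a+b)/2; yaw=np.degrees(np.arctan2(*(b-a)[1::-1])); print(m,yaw)
# base corners
Q=[at_z(c,*q,10) for q in [(66,351),(64,440),(258,352),(258,428)]]; print(np.round(Q,1),np.mean(Q,axis=0))
plan(m[0],m[1],300,yaw+180)
```

```text
[[361.1 322.3  51. ]
 [372.2 350.3  51. ]
 [498.4 270.5  51. ]
 [508.5 298.7  51. ]] 30.046292526879 29.924055945217166 146.2483131626301
[435.05889864 310.4581076   51.        ] -20.690752218409084
[[320.1 303.6  10. ]
 [353.7 386.9  10. ]
 [516.7 231.5  10. ]
 [553.6 314.1  10. ]] [436.01117679 309.02863332  10.        ]
turn [-0.01 -0.   -3.19] shift [0.0184 0.1222 0.0815]
```

```bash
python3 -m inch '[[[0,0,-1,0.006,0.04,0,0.2],[0,0,-2,0.012,0.08,0,0.2],[0,0,-3,0.018,0.11,0,0.2],[0,0,-3.3,0.0184,0.1222,0.02,0.2],[0,0,-3.3,0.0184,0.1222,0.06,0.2],[0,0,-3.3,0.0184,0.1222,0.08,0.2],[0,0,-3.3,0.0184,0.1222,0.08,0.2],[0,0,-3.3,0.0184,0.1222,0.08,0.2]]]'
python3 - <<'E'
from h import *
c=cam("wrist"); save(c,"pics/w5.png"); plan(435.1,310.3,226,159.6)
E
```

```text
time_s: 10.05
eef_pos: [435.3, 311.1, 302.9]
tool_rot: [179.9, 0.1, 159.5]
contact_force: [0.0, 0.3, -3.9]
gripper_width: 33.7
finger_force: 81.3
turn [ 0.11  0.09 -0.14] shift [ 0.0001 -0.0011  0.0773]
```

View pics/w5.png

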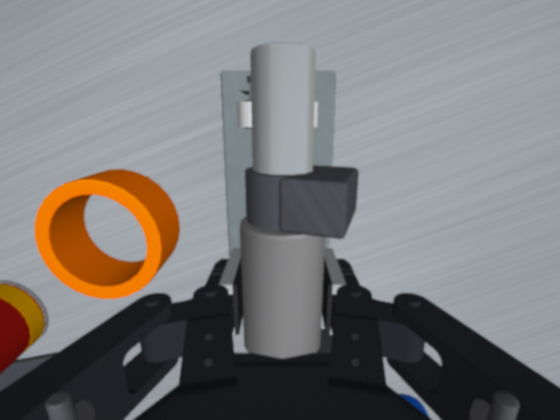

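The rest's wheels show on both sides of the shaft at rows 100–128, columns 238 and 319. Their middle is about 1.5 mm to the left, which agrees with the plan. I descend with that correction.

```bash
python3 -m inch '[[[0,0,0,0,-0.0015,0.02,0.2],[0,0,0,0,-0.0015,0.04,0.2],[0,0,0,0,-0.0015,0.055,0.2],[0,0,0,0,-0.0015,0.065,0.2],[0,0,0,0,-0.0015,0.072,0.2],[0,0,0,0,-0.0015,0.075,0.2],[0,0,0,0,-0.0015,0.076,0.2],[0,0,0,0,-0.0015,0.077,0.2],[0,0,0,0,-0.0015,0.077,0.2]]]'
```

```text
time_s: 11.22
eef_pos: [434.2, 309.3, 225.8]
tool_rot: [-179.9, 0.0, 159.5]
contact_force: [-6.7, -7.2, 6.4]
gripper_width: 33.6
finger_force: 82.7
```

```bash
python3 -m inch '[[[0,0,0,0,0,-0.003,0.2],[0,0,0,0,-0.0015,-0.003,0.2],[0,0,0,0,-0.0015,-0.001,0.2],[0,0,0,0,-0.0015,0,0.2],[0,0,0,0,-0.0015,0,0.2],[0,0,0,0,-0.0015,0,0.2]]]'
```

```text
time_s: 11.98
eef_pos: [433.8, 308.4, 225.3]
tool_rot: [180.0, 0.0, 159.5]
contact_force: [-2.8, -1.5, 5.4]
gripper_width: 34.2
finger_force: 82.3
```

Seated with little side force. Let go, wait a moment, then rise.

```bash
python3 -m inch '[[[0,0,0,0,0,0,0.6],[0,0,0,0,0,0,1],[0,0,0,0,0,0,1],[0,0,0,0,0,0,1],[0,0,0,0,0,0,1],[0,0,0,0,0,-0.01,1],[0,0,0,0,0,-0.03,1],[0,0,0,0,0,-0.06,1],[0,0,0,0,0,-0.08,1],[0,0,0,0,0,-0.08,1]]]'
python3 -m inch '[[[0,0,0,0,0,0,1],[0,0,0,0,0,0,1],[0,0,0,0,0,0,1],[0,0,0,0,0,0,1],[0,0,0,0,0,0,1],[0,0,0,0,0,0,1],[0,0,0,0,0,0,1],[0,0,0,0,0,0,1]]]'
python3 - <<'E'
from h import *
c=cam("wrist"); save(c,"pics/w6.png"); print(pose()[0])
E
```

```text
time_s: 13.22
eef_pos: [434.4, 308.7, 307.4]
tool_rot: [179.8, 0.2, 159.5]
contact_force: [0.4, -0.1, -0.1]
gripper_width: 85.6
finger_force: 0.0
time_s: 14.22
eef_pos: [433.6, 308.2, 304.7]
tool_rot: [180.0, 0.0, 159.5]
contact_force: [-0.8, 0.2, 0.5]
gripper_width: 85.3
finger_force: 0.0
[433.62504742 308.19264509 304.74946685]
```

View pics/w6.png

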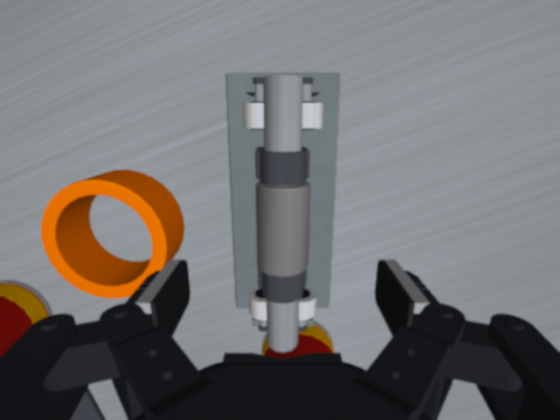

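The roller lies on the wheels with both blocks centred under the shaft, at (165,282) and (285,284), so the heavy side is down. I wait a little longer and measure for the regrip.

```bash
python3 -m inch '[[[0,0,0,0,0,0,1],[0,0,0,0,0,0,1],[0,0,0,0,0,0,1],[0,0,0,0,0,0,1],[0,0,0,0,0,0,1],[0,0,0,0,0,0,1],[0,0,0,0,0,0,1],[0,0,0,0,0,0,1],[0,0,0,0,0,0,1],[0,0,0,0,0,0,1]]]'
python3 - <<'E'
from h import *
c=cam("wrist"); g=c["img"].astype(int).sum(2)
for row in (90,150,165,200,230,260,285,335):
    d=np.abs(np.diff(g[row,235:335])); print(row,[(int(k)+235,int(d[k])) for k in np.where(d>60)[0]])
print([(np.round(m["pixel"]).tolist(),round(m["score"],2),at_z(c,*m["pixel"],70).round(1)[:2].tolist()) for m in r.mark_of("wrist","roller")[:2]])
a=at_z(c,75,282.5,70);b=at_z(c,350,284,70);print(a,b,(a+b)/2,np.linalg.norm(a-b),np.degrees(np.arctan2(*(b-a)[1::-1])))
h1=at_z(c,184,283.2,80);h2=at_z(c,273,283.5,80);print(np.linalg.norm(h1-h2),(h1+h2)/2)
p=proj(c,[*pose()[0][:2],70]);print(p)
plan(433.8,308.4,225.3,159.5)
E
```

```text
time_s: 15.52
eef_pos: [433.6, 308.2, 304.7]
tool_rot: [-180.0, 0.0, 159.5]
contact_force: [0.3, -0.6, -0.1]
gripper_width: 85.3
finger_force: 0.0
90 [(262, 71), (263, 71)]
150 [(255, 62), (300, 61), (301, 66)]
165 []
200 [(255, 62)]
230 [(256, 67)]
260 []
285 []
335 [(297, 71), (298, 66)]
[([226.0, 282.0], 0.88, [434.2, 308.8])]
[344.39248809 342.51676039  70.        ] [530.24401426 274.53094612  70.        ] [437.31825118 308.52385325  70.        ] 197.89608567111082 -20.092880208900155
61.46885344778579 [434.04442322 309.69193115  80.        ]
[225.44731039 281.00322498]
turn [-0.   -0.   -0.02] shift [-0.0001  0.0003  0.0794]
```

```bash
python3 -m inch '[[[0,0,0,0,0,0.02,1],[0,0,0,0,0,0.045,1],[0,0,0,0,0,0.065,1],[0,0,0,0,0,0.075,1],[0,0,0,0,0.0002,0.0794,1],[0,0,0,0,0.0002,0.0794,1],[0,0,0,0,0.0002,0.0794,0.6],[0,0,0,0,0.0002,0.0794,0.5],[0,0,0,0,0.0002,0.0794,0.45],[0,0,0,0,0.0002,0.0794,0.4]]]' 60
python3 -m inch '[[[0,0,0,0,0,0,0.2],[0,0,0,0,0,0,0.2],[0,0,0,0,0,0,0.2],[0,0,0,0,0,0,0.2],[0,0,0,0,0,0,0.2]]]' 100
python3 -m inch '[[[0,0,0,0,0,-0.005,0.2],[0,0,0,0,0,-0.02,0.2],[0,0,0,0,0,-0.05,0.2],[0,0,0,0,0,-0.09,0.2],[0,0,0,0,0,-0.13,0.2],[0,0,0,0,0,-0.16,0.2],[0,0,0,0,0,-0.175,0.2],[0,0,0,0,0,-0.175,0.2]]]'
python3 - <<'E'
from h import *
cam("top")
for n in ["top"]:
  print([(np.round(m["pixel"]).tolist(),at_z(cam(n),*m["pixel"],0).round()[:2]) for m in r.mark_of(n,"bracket")[:1]])
plan(600,90,400,174); plan(500,200,400,174)
E
```

```text
time_s: 16.88
eef_pos: [433.8, 308.4, 225.8]
tool_rot: [180.0, 0.0, 159.5]
contact_force: [-1.7, -1.4, 4.1]
gripper_width: 35.2
finger_force: 36.7
time_s: 17.5
eef_pos: [433.8, 308.4, 226.0]
tool_rot: [180.0, 0.0, 159.5]
contact_force: [-3.9, -2.5, 7.8]
gripper_width: 33.4
finger_force: 98.6
time_s: 18.5
eef_pos: [433.8, 308.5, 401.3]
tool_rot: [179.9, 0.1, 159.5]
contact_force: [-0.0, 0.2, -5.0]
gripper_width: 33.2
finger_force: 100.0
[([180.0, 264.0], array([624., -27.]))]
turn [ -0.12  -0.13 -14.52] shift [-0.2326 -0.1459 -0.0017]
turn [ -0.12  -0.13 -14.52] shift [-0.1004 -0.0779 -0.0016]
```

```bash
python3 -m inch '[[[0,0,-2,-0.035,-0.022,0,0.2],[0,0,-4,-0.07,-0.044,0,0.2],[0,0,-6,-0.105,-0.066,0,0.2],[0,0,-8,-0.14,-0.088,0,0.2],[0,0,-11,-0.175,-0.11,0,0.2],[0,0,-13,-0.21,-0.132,0,0.2],[0,0,-14.5,-0.2326,-0.146,0,0.2],[0,0,-14.5,-0.2326,-0.146,0,0.2],[0,0,-14.5,-0.2326,-0.146,0,0.2],[0,0,-14.5,-0.2326,-0.146,0,0.2]]]'
python3 - <<'E'
from h import *
c=cam("wrist"); save(c,"pics/w7.png"); print(pose()[0])
for k,z in dict(bracket=0,clip_axis=75).items():
    print(k,[(np.round(m["pixel"]).tolist(),round(m["score"],2),at_z(c,*m["pixel"],z).round(1)[:2].tolist()) for m in r.mark_of("wrist",k)[:4]])
cv2.imwrite("pics/w7b.png",cv2.resize(c["img"][:,:300,::-1],None,fx=1.4,fy=1.4,interpolation=cv2.INTER_CUBIC) if 0 else cv2.resize(c["img"][20:320,40:300,::-1],None,fx=2,fy=2,interpolation=cv2.INTER_CUBIC))
E
```

```text
time_s: 19.9
eef_pos: [599.8, 91.0, 399.7]
tool_rot: [180.0, -0.1, 174.0]
contact_force: [-0.3, 0.5, -5.0]
gripper_width: 33.3
finger_force: 100.3
[599.86850629  90.9774291  399.99698104]
bracket [([198.0, 187.0], 0.72, [610.7, -23.9])]
clip_axis [([213.0, 166.0], 0.67, [606.9, -22.6])]
```

View pics/w7b.png

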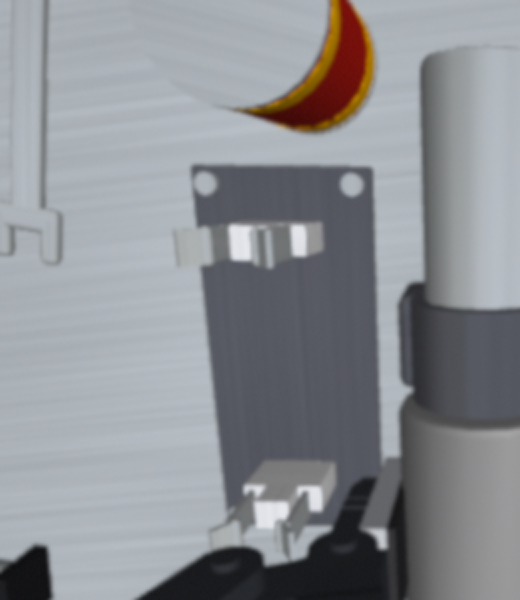

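The bracket plate is at left, with the far post partly hidden by the fingers. I move 45 mm outward to see both clips.

```bash
python3 -m inch '[[[0,0,0,-0.02,0,0,0.2],[0,0,0,-0.045,0,0,0.2],[0,0,0,-0.045,0,0,0.2],[0,0,0,-0.045,0,0,0.2]]]'
python3 - <<'E'
from h import *
c=cam("wrist"); print(pose()[0],r.get_obs()["tool_rot"])
for k,z in dict(bracket=0,clip_axis=75).items():
    print(k,[(np.round(m["pixel"]).tolist(),round(m["score"],2),at_z(c,*m["pixel"],z).round(1)[:2].tolist()) for m in r.mark_of("wrist",k)[:4]])
cv2.imwrite("pics/w8.png",cv2.resize(c["img"][0:260,90:250,::-1],None,fx=2.3,fy=2.3,interpolation=cv2.INTER_CUBIC)); np.save("w8.npy",c["img"])
E
```

```text
time_s: 20.55
eef_pos: [644.7, 85.7, 400.1]
tool_rot: [-180.0, -0.0, 174.0]
contact_force: [0.2, -0.1, -4.3]
gripper_width: 33.4
finger_force: 100.3
[644.5639375   85.71882587 400.24825041] [ 1.79999701e+02 -2.98931526e-02  1.74002608e+02]
bracket [([160.0, 184.0], 0.8, [609.7, -24.3])]
clip_axis [([171.0, 159.0], 0.91, [610.4, -26.2])]
```

View pics/w8.png

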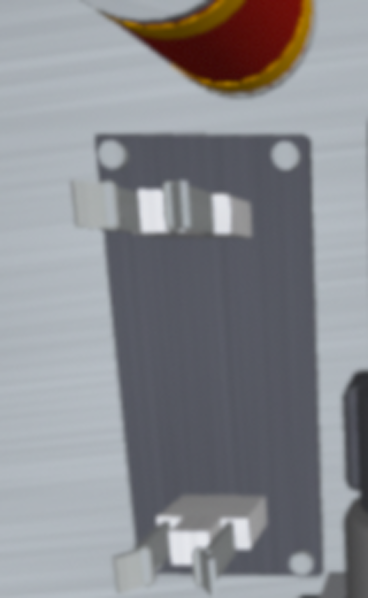

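The whole bracket shows. Plate corners in the crop are (95,135), (311,135) and (322,575). Wing tips are at about (71,205) and (183,205) for the near clip, (114,573) and (211,572) for the far one.

Run:
```python
from h import *
c=cam("wrist")
f=lambda x,y,z: at_z(c,y/2.3,x/2.3+90,z)
TL,TR,BR,BL=[f(x,y,8) for x,y in [(95,135),(311,135),(322,575),(137,577)]]
print(np.round([TL,TR,BR,BL],1),np.linalg.norm(TL-TR),np.linalg.norm(TR-BR),(TL+BR)/2,(TR+BL)/2)
yaw=lambda a,b:np.degrees(np.arctan2(*(b-a)[1::-1]))
print(yaw(TL,BL),yaw(TR,BR),yaw(TL,TR)-90)
for z in (84,96):
  L=[f(x,y,z) for x,y in [(71,205),(183,205),(114,573),(211,572)]]
  n=(L[0]+L[1])/2;m=(L[2]+L[3])/2; print(z,np.linalg.norm(L[0]-L[1]),np.linalg.norm(L[2]-L[3]),np.linalg.norm(n-m),(n+m)/2,yaw(n,m))
# holes near plate corners
H=[f(x,y,8) for x,y in [(112,154),(285,155),(302,563)]]; print(np.round(H,1),(H[0]+H[2])/2,yaw(H[1],H[2]))
```

```text
[[497.1 -58.8   8. ]
 [508.5  40.6   8. ]
 [724.9  13.6   8. ]
 [715.9 -86.6   8. ]] 100.0633557340691 218.05732777746343 [611.03118606 -22.64136942   8.        ] [612.24466198 -23.03840893   8.        ]
-7.2405862026511265 -7.11397377008844 -6.539883095361361
84 42.21649068301299 41.8829044975737 147.7200493291344 [611.81651893 -28.78430826  84.        ] -6.686922962429585
96 40.442836378494185 40.12326525125042 141.51384182307612 [610.2287299  -23.63806942  96.        ] -6.686922962429591
[[506.1 -52.7   8. ]
 [515.7  27.3   8. ]
 [716.9   3.9   8. ]] [611.53636368 -24.38140053   8.        ] -6.639438695779897
```

Run:
```python
from h import *
plan(611,-23.5,320,173.2)
```

```text
turn [0.  0.  0.8] shift [ 0.022  -0.112   0.0805]
```

```bash
python3 -m inch '[[[0,0,0.8,0.006,-0.04,0,0.2],[0,0,0.8,0.016,-0.08,0,0.2],[0,0,0.8,0.022,-0.112,0.01,0.2],[0,0,0.8,0.022,-0.112,0.04,0.2],[0,0,0.8,0.022,-0.112,0.07,0.2],[0,0,0.8,0.022,-0.112,0.0805,0.2],[0,0,0.8,0.022,-0.112,0.0805,0.2],[0,0,0.8,0.022,-0.112,0.0805,0.2]]]'
python3 - <<'E'
from h import *
c=cam("wrist"); save(c,"pics/w9.png"); print(pose()[0]); plan(611,-23.5,251,173.2)
E
```

```text
time_s: 21.75
eef_pos: [612.0, -23.5, 321.6]
tool_rot: [-180.0, 0.1, 173.2]
contact_force: [1.1, 0.4, -4.5]
gripper_width: 33.3
finger_force: 100.7
[612.0864007  -23.57460989 321.71784618]
turn [-0.    0.16 -0.  ] shift [ 0.0013 -0.0001  0.0707]
```

View pics/w9.png

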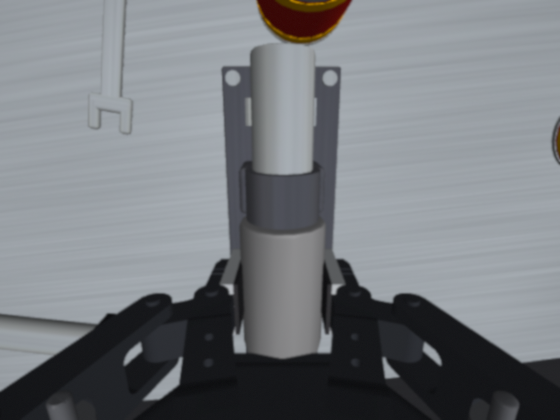

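The clips and plate are centred on the shaft to about 1 mm: clip edges at columns 246 and 316, shaft at 283. The blocks hang down with a slight tilt of a few degrees. I descend with a 1.2 mm correction.

```bash
python3 -m inch '[[[0,0,0,0.001,-0.0012,0.02,0.2],[0,0,0,0.001,-0.0012,0.04,0.2],[0,0,0,0.001,-0.0012,0.055,0.2],[0,0,0,0.001,-0.0012,0.064,0.2],[0,0,0,0.001,-0.0012,0.069,0.2],[0,0,0,0.001,-0.0012,0.07,0.2],[0,0,0,0.001,-0.0012,0.07,0.2],[0,0,0,0.001,-0.0012,0.07,0.2]]]' 110
```

```text
time_s: 22.8
eef_pos: [610.6, -24.8, 250.4]
tool_rot: [-180.0, 0.1, 173.2]
contact_force: [-0.1, -0.7, -4.6]
gripper_width: 33.2
finger_force: 111.0
```

```bash
python3 -m inch '[[[0,0,0,0,0,0.002,0.2],[0,0,0,0,0,0.004,0.2],[0,0,0,0,0,0.005,0.2],[0,0,0,0,0,0.005,0.2]]]'
python3 -m inch '[[[0,0,0,0,0,0.002,0.2],[0,0,0,0,0,0.004,0.2],[0,0,0,0,0,0.006,0.2],[0,0,0,0,0,0.006,0.2]]]'
python3 -m inch '[[[0,0,0,0,0,0.002,0.2],[0,0,0,0,0,0.004,0.2],[0,0,0,0,0,0.006,0.2],[0,0,0,0,0,0.0075,0.2],[0,0,0,0,0,0.0075,0.2]]]'
```

```text
time_s: 23.3
eef_pos: [611.6, -24.8, 247.8]
tool_rot: [180.0, 0.3, 173.2]
contact_force: [-1.9, 0.6, 10.2]
gripper_width: 33.3
finger_force: 111.8
time_s: 23.8
eef_pos: [611.9, -24.9, 241.4]
tool_rot: [180.0, 0.3, 173.2]
contact_force: [2.4, 0.5, 4.9]
gripper_width: 33.2
finger_force: 111.9
time_s: 24.42
eef_pos: [609.8, -24.6, 231.2]
tool_rot: [-180.0, -0.1, 173.2]
contact_force: [-3.4, 0.6, 3.9]
gripper_width: 33.8
finger_force: 111.8
```

```bash
python3 -m inch '[[[0,0,0,0,0,0.001,0.2],[0,0,0,0,0,0.002,0.2],[0,0,0,0,0,0.002,0.2],[0,0,0,0,0,0.002,0.2]]]'
```

```text
time_s: 24.92
eef_pos: [609.9, -24.6, 231.0]
tool_rot: [-180.0, -0.1, 173.2]
contact_force: [-13.2, 1.4, 18.9]
gripper_width: 33.0
finger_force: 113.1
```

Hard stop at the home height (231.0 − 155.9 = 75.1 mm). I relax the push, let go and rise.

```bash
python3 -m inch '[[[0,0,0,0,0,-0.002,0.2],[0,0,0,0,0,-0.0025,0.2],[0,0,0,0,0,-0.0025,0.2],[0,0,0,0,0,-0.0025,0.5],[0,0,0,0,0,-0.0025,1],[0,0,0,0,0,-0.0025,1],[0,0,0,0,0,-0.0025,1],[0,0,0,0,0,-0.0025,1]]]'
python3 -m inch '[[[0,0,0,0,0,-0.01,1],[0,0,0,0,0,-0.03,1],[0,0,0,0,0,-0.06,1],[0,0,0,0,0,-0.1,1],[0,0,0,0,0,-0.13,1],[0,0,0,0,0,-0.13,1],[0,0,0,0,0,-0.13,1],[0,0,0,0,0,-0.13,1]]]'
python3 - <<'E'
from h import *
c=cam("wrist"); cv2.imwrite("pics/w10.png",cv2.resize(c["img"][60:330,190:370,::-1],None,fx=2.2,fy=2.2,interpolation=cv2.INTER_CUBIC)); print(pose()[0])
for k,z in dict(roller=75,clip_axis=75,heavy_side=59).items():
    print(k,[(np.round(m["pixel"]).tolist(),round(m["score"],2),at_z(c,*m["pixel"],z).round(1)[:2].tolist()) for m in r.mark_of("wrist",k)[:2]])
E
```

```text
time_s: 25.92
eef_pos: [610.4, -24.8, 231.9]
tool_rot: [-180.0, 0.0, 173.2]
contact_force: [-0.1, 0.2, -0.1]
gripper_width: 85.4
finger_force: 0.0
time_s: 26.92
eef_pos: [609.9, -24.7, 360.6]
tool_rot: [180.0, -0.1, 173.2]
contact_force: [0.5, -0.1, -0.0]
gripper_width: 85.6
finger_force: 0.0
[609.91222315 -24.69870155 360.44673683]
roller [([207.0, 282.0], 0.77, [610.7, -24.3]), ([204.0, 276.0], 0.56, [608.2, -28.2])]
clip_axis []
heavy_side [([203.0, 277.0], 0.94, [611.0, -28.1])]
```

View pics/w10.png

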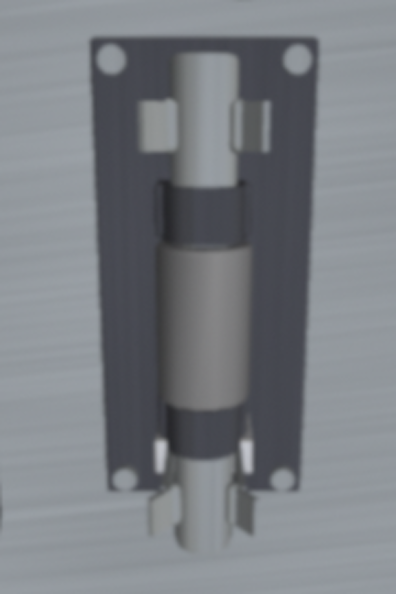

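Both journals are seated between the jaws: wings symmetric at (138–176, 236–270) near and (150–180, 230–253) far, shaft straight. I have viewed 12 pictures, two over the limit of 10, so I view no more. The remaining block-tilt check will be numeric, comparing pixel profiles with the projected block model.

Run:
```python
from h import *
c=cam("wrist"); g=c["img"].astype(float).mean(2)
yaw=np.radians(-6.8+180); X=np.array([np.cos(yaw),np.sin(yaw),0]); Y=np.array([np.sin(yaw),-np.cos(yaw),0]); Z=np.array([0,0,1.])
O=np.array([610.3,-24.5,75])
P=lambda x,y,z: proj(c,O+x*X+y*Y+z*Z)
row=int(round(P(41,0,-4)[0])); print("row",row,"axis col",P(41,0,0)[1],"hub",P(20,-18,0),P(20,18,0),"shaft",P(80,-12,0),P(80,12,0))
for rr,nm in ((row,"block"),(int(P(20,0,0)[0]),"hub"),(int(P(88,0,0)[0]),"shaft")):
    print(nm,rr,dict(zip(range(250,316),g[rr-3:rr+4,250:316].mean(0).round().astype(int).tolist())))
for f in (-20,-15,-10,-5,0,5,10):
    s,k=np.sin(np.radians(f)),np.cos(np.radians(f))
    print(f,[round(P(41,y*k-z*s,y*s+z*k)[1],1) for y,z in ((-18,-4),(-18,-28),(18,-4),(18,-28))])
```

```text
row 156 axis col 281.22347532745613 hub [182.23293468 259.25226908] [182.26406642 303.18146969] shaft [105.655637   265.64737098] [105.68407074 296.82223304]
block 156 {250: 77, 251: 77, 252: 76, 253: 76, 254: 77, 255: 76, 256: 76, 257: 75, 258: 74, 259: 69, 260: 63, 261: 61, 262: 64, 263: 60, 264: 49, 265: 42, 266: 41, 267: 44, 268: 48, 269: 53, 270: 57, 271: 60, 272: 64, 273: 66, 274: 67, 275: 67, 276: 68, 277: 70, 278: 72, 279: 74, 280: 75, 281: 75, 282: 75, 283: 74, 284: 73, 285: 73, 286: 73, 287: 74, 288: 74, 289: 73, 290: 73, 291: 74, 292: 74, 293: 74, 294: 74, 295: 74, 296: 73, 297: 72, 298: 70, 299: 67, 300: 65, 301: 67, 302: 70, 303: 70, 304: 72, 305: 74, 306: 76, 307: 75, 308: 74, 309: 74, 310: 75, 311: 75, 312: 75, 313: 75, 314: 75, 315: 75}
hub 182 {250: 78, 251: 77, 252: 76, 253: 75, 254: 75, 255: 75, 256: 75, 257: 75, 258: 74, 259: 72, 260: 66, 261: 60, 262: 59, 263: 63, 264: 67, 265: 71, 266: 76, 267: 80, 268: 84, 269: 88, 270: 92, 271: 95, 272: 98, 273: 100, 274: 104, 275: 106, 276: 109, 277: 112, 278: 114, 279: 117, 280: 119, 281: 121, 282: 124, 283: 126, 284: 128, 2
[... 787 characters left out ...]
 75, 301: 74, 302: 75, 303: 75, 304: 74, 305: 74, 306: 73, 307: 73, 308: 73, 309: 72, 310: 72, 311: 72, 312: 73, 313: 73, 314: 73, 315: 73}
-20 [np.float64(258.2), np.float64(250.6), np.float64(299.9), np.float64(289.4)]
-15 [np.float64(258.2), np.float64(253.0), np.float64(301.0), np.float64(292.6)]
-10 [np.float64(258.3), np.float64(255.5), np.float64(301.9), np.float64(295.7)]
-5 [np.float64(258.6), np.float64(258.2), np.float64(302.7), np.float64(298.7)]
0 [np.float64(259.1), np.float64(261.0), np.float64(303.3), np.float64(301.6)]
5 [np.float64(259.8), np.float64(263.9), np.float64(303.8), np.float64(304.4)]
10 [np.float64(260.5), np.float64(266.9), np.float64(304.1), np.float64(307.0)]
```

The left block edge at column 259.5, with the 1.3 px hub bias taken off, fits a tilt of about 5°, well under the 20° limit. The robot is clear, so I hand in.

```bash
python3 -c "
from rig import r
print(r.close_job())"
```

```text
the job is handed in; nothing more can be done
None
```

I handed the job in at about 27 s; no verdict came back. By my checks the roller settled heavy side down on the rest and is now home in both clips, released, with the blocks hanging down within about 5°. I viewed 12 pictures instead of the allowed 10.

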